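Unload the latched dark box

ROBOT

A 6-joint arm with a two-finger parallel gripper is mounted at the origin on the work surface. World frame = base frame: x ahead of the robot, y to its left, z up, the work surface at z = 0. Lengths are in m, angles in rad, forces in N, time in s.
With the tool pointing down it reaches from about 0.3 to 0.75 m from the base axis. Payload 8.5 kg.
Tool frame: the origin (TCP) lies on the centre line of the jaws, within the pads' length; the fingertips stand 19 mm ahead of it and the grasp point (between the pads) is the TCP; z points along the fingers, x is the direction in which the jaws open and shut, and the axes are right-handed (so a half turn about z gives the same grasp; the last joint's range is limited). The gripper opens to 85 mm and grips with 20 to 120 N. Pads are 22 mm wide; open, the fingers measure 114 mm over their backs; the gripper's body (76 mm by 85 mm) begins 54 mm behind the grasp point. The pads swing forward as they close: fully open they stand 13 mm farther back than shut.
Start: joints at [1.006, 0.381, 1.297, -0, 1.464, -0.215], TCP at [0.188, 0.517, 0.25] pointing down, gripper open.
Joint ranges: [-3.11, 3.11], [-0.89, 2.33], [0.22, 2.48], [-1.42, 4.56], [0.17, 2.85], [-2.88, 2.88]. Speed limits (rad/s): [2.39, 2.39, 3.14, 3.14, 3.14, 3.14].

INTERFACE

Orientations are given as a 3x3 rotation matrix whose columns are the frame's x, y, z axes.
In Python, from rig import arm gives the robot as it stands.
- The arm moves only by the tool apply_moves, never from a script. Its argument "deltas" is a list of rows, each an object of numbers: "grip": the closure, from 0 (fully open) to 1 (shut); "x", "y", "z": the shift along the tool's x, y, z in m; "roll": the turn about the tool's z in degrees. A call has 1 to 12 rows; each row is the pose to reach, as a shift and turn from the pose commanded when the call began, along the tool's axes at that moment; what a row does not reach only later rows make up. A row lasts 1/10 s, in which the tool goes at most 50 mm and 8.59 degrees, less where a joint would pass 70% of its speed; a pose out of reach is approached as far as the arm can. A call with a gripper value outside its range is refused whole. The fingers move at their own pace and stop on an object; "grip_force" is the grip in N (left out, the last holds). Time passes only in rows, so rows that repeat a pose let the fingers close. It gives the time, the measured TCP pose, the force and the opening at its end, in the units of the state.
- arm.sense(): the state, without advancing time (a new reading comes with each control period).
- arm.capture(name): name is "side" or "top" or "wrist"; returns the picture (400x640x3 uint8, red, green, blue); there is no depth.
- arm.camera_model(name): a dict with "fx", "fy", "cx", "cy" (pixels), "xyz" and "attitude" of the camera in the world. Camera axes: x right, y up, looking along -z (the intrinsics and any distortion apply to the point x, -y, -z); pixel columns grow to the right and rows downward; lengths in m; the calibration is good to about 2 mm. A picture is of the moment at which its call begins: read the wrist's pose just before it. camera_model takes no time and is no camera call; for the wrist camera it gives the pose at the moment of the call.
- arm.finish_job(): hands the job in, once; it reports no verdict.
The state is a dict: "t": time; "joint_pos": joint angles; "joint_velocities": joint speeds; "joint_torque": joint torques, N m; "position": TCP position; "tool_rot": TCP orientation; "ft_force": force on the tool from outside, world axes, zero at the start; "wrist_torque": the same for the moment, N m; "grip_width": finger opening in m.
Only numpy, scipy, OpenCV 4.12 (cv2) and the standard library are available. Lean on these libraries where they do the work, as an engineer would, in place of code of your own. Each camera call takes 0.05 s, during which the arm holds its last target.

TASK

The dark box on the bench is shut: pull up its recessed paddle handle to trip the latch, raise the lid with it and swing the lid right back to its stop. Then lift the device carrier out of the box and lay it flat in the empty blue nest, leaving the lid fully open for the next load and the other things on the bench undisturbed.

Things in the scene. Friction and masses are not known exactly. Their poses are not given: they have to be found in the camera images.
- darkbox: dark box: fixed black tub 230 mm (x) by 300 (y) by 112 high to the rim, walls 4 mm; origin at the centre of its underside; own +x points to the hinge (far) side, own -x to the latch (front) side, towards the robot. Inside, a flat riser (105 by 200 mm, top 14 mm above the table, centre at own x +10 mm) carries the device carrier.
- lid (a joint): lid angle about its far top edge, rad: 0 shut, grows as the front rises, stop at 1.85. Plate 235 by 306 mm, 8 thick, front overhang 5. Latched: under 0.02 play. Stiff hinge: stays at any angle, needs 5 to 8 N at paddle or front edge. Underside flat beyond 65 mm from the middle (6 mm seal strips at 119 to 131 mm); in the middle the latch hangs 64 mm below it.
- lid_hinge (a point): point on the lid's hinge axis, in the middle of the far top edge of the box, 112 mm above the table, at the level of the lid plate's underside; turns with the lid. Its own y is the hinge axis, its own -x runs along the lid's underside to the front, its own z is the lid's outward normal.
- lid_edge (a point): middle of the front bottom edge of the lid plate, 235 mm from the hinge; axes of the lid
- paddle (a joint): paddle angle in the lid, rad: 0 flush, grows as its free front edge is pulled up out of the lid; stop at 0.80. It draws the latch bolt back; the latch lets go above about 0.40. A spring returns it when let go (2.5 N at the free edge at first, 8 N fully pulled), and the bolt then catches again if the lid is still down.
- paddle_edge (a point): middle of the lower side of the paddle's free front edge. Paddle: aluminium with red stripe, 96 mm wide (y), pivot 52 mm behind this edge, edge 7 mm thick, top flush with the lid. It lies in a steel pan sunk in the lid, 104 mm wide (y): an open finger pocket 46 mm long (x) lies in front of this edge; the pan's floor is 35 mm below it, also under the paddle. Axes of the paddle.
- paddle_pivot (a point): middle of the paddle's pivot axis (own y), 52 mm behind the free edge, 122 mm in front of the lid hinge 4 mm above the lid plate's underside, and 3 mm above the free edge's lower side; turns with the paddle
- carrier: device carrier lying in the dark box: aluminium plate 60 mm (x) by 120 mm (y) by 8 mm with a black clamp block 24 mm (x) by 30 mm (y) standing in its middle up to 40 mm above the underside; gold chips on green pads at both ends; 0.2 to 0.35 kg. Origin at the centre of the underside, z up; its two ends are alike. The box is shut over it at the start.
- nest_empty: empty carrier nest: fixed blue tray 84 mm (x) by 144 mm (y), pocket 68 by 128 mm, pocket floor 6 mm above the table, rim 12 mm above the table; origin at the centre of its underside, the carrier lies in it with its long side along the nest's y, either way round
- nest_full: the other, equal carrier nest, already taken by the parked carrier (the two nests change places from one start to the next); origin at the centre of its underside
- parked: bystander: a second device carrier of the same size with a grey clamp block, in the other nest; origin at the centre of its underside
- screwdriver: bystander: red-handled screwdriver 170 mm, lying on the table
- wrench: bystander: steel wrench 150 mm, lying on the table
- bottle: bystander: white plastic bottle, 60 mm diameter, 160 mm tall, origin at the centre of its underside
- sample_case: bystander: clear-topped sample case 75 by 75 by 22 mm, origin at the centre of its underside
- post: bystander: steel optics post 95 mm tall on a 44 mm foot, origin at the centre of its underside
Mind the look-alikes: they are no part of the job. What is shaped like the nest_empty but green or orange is not meant.

How it is judged:
By the outcome, as a careful person would: the job done as asked, in the order asked, and still so for the second after the job is handed in, with the robot touching nothing.
It also fails if it takes over 67 s, if anything falls off the work surface, if the arm or the gripper's body presses on something with over 40 N, if the wrist force passes 120 N, or if a joint passes its speed limit or range.

## Working session

There is one attempt and no reset: what is moved stays moved. The work goes in short steps, Python scripts to look and compute and a tool call to move; the robot and the scene stay as the last step left them, time stands still between calls to the robot, and variables do not carry over. Pictures are saved under pics/ and viewed, and the job is handed in when it is done.

Besides the shell and the picture viewer there is one more tool, called after "Emit:" by a JSON object that holds its "fn" and its "kwargs", one argument or row to a line. apply_moves: Moves the arm, as the interface text tells. Its arguments: {"type":"object","properties":{"deltas":{"type":"array"},"grip_force":{"type":"number"}},"required":["deltas"]}

```bash
mkdir -p pics; ls
python3 - <<'E'
from rig import arm
import cv2
print(arm.sense())
for n in ("top","side","wrist"):
    print(n,arm.camera_model(n))
    cv2.imwrite(f"pics/{n}0.png",arm.capture(n)[:,:,::-1])
E
```

```text
pics
{'t': 0.0, 'joint_pos': array([ 1.00566770e+00,  3.81203556e-01,  1.29829893e+00,  3.61262860e-06,
        1.46360387e+00, -2.15293282e-01]), 'joint_velocities': array([-0.00048435, -0.00022196, -0.00039235, -0.00161482,  0.00167922,
       -0.000419  ]), 'joint_torque': array([-1.68636320e-04, -4.48467851e+01, -2.31276709e+01, -2.52638119e-04,
        4.81223702e-03, -8.93468467e-06]), 'position': array([0.18835297, 0.51644449, 0.24969483]), 'tool_rot': array([[ 3.42742897e-01,  9.39428893e-01, -8.13662166e-04],
       [ 9.39428082e-01, -3.42743707e-01, -1.27643444e-03],
       [-1.47799698e-03, -3.26888250e-04, -9.99998854e-01]]), 'ft_force': array([ 0.01047208, -0.92312071,  0.32603528]), 'wrist_torque': array([ 0.0020287 , -0.01183846,  0.02353706]), 'grip_width': 0.0856308356658638}
top {'fx': 520.5379926057107, 'fy': 520.5379926057107, 'cx': 319.12020444040394, 'cy': 199.54727106211726, 'xyz': array([ 2.71340808e-01, -1.01649634e-03,  1.56886491e+00]), 'attitude': array([[-0.02241779,  0.98929171, -0.14421981],
       [-0.99974631, -0.02186833,  0.00539421],
       [ 0.0021826 ,  0.14430415,  0.98953097]])}
side {'fx': 429.6599720568971, 'fy': 429.6599720568971, 'cx': 322.37843741290783, 'cy': 199.612000584985, 'xyz': array([ 0.22707508, -1.00962182,  0.74202824]), 'attitude': array([[ 0.97077005,  0.10972809, -0.21346019],
       [-0.23940808,  0.50572408, -0.82881055],
       [ 0.01700816,  0.85568856,  0.51721158]])}
wrist {'fx': 317.5298164716141, 'fy': 317.5298164716141, 'cx': 320.2651917506351, 'cy': 189.50498677477125, 'xyz': array([0.12409875, 0.5397557 , 0.37378594]), 'attitude': array([[ 0.34410301, -0.90515466, -0.24957597],
       [ 0.93892864,  0.33102181,  0.09400842],
       [-0.00247707, -0.2666826 ,  0.96378123]])}
```

View pics/top0.png

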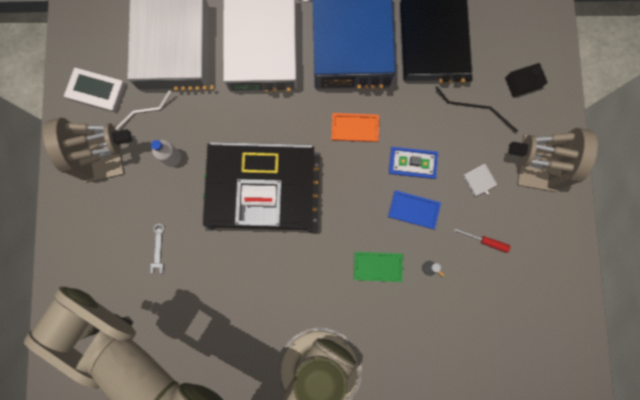

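View pics/side0.png

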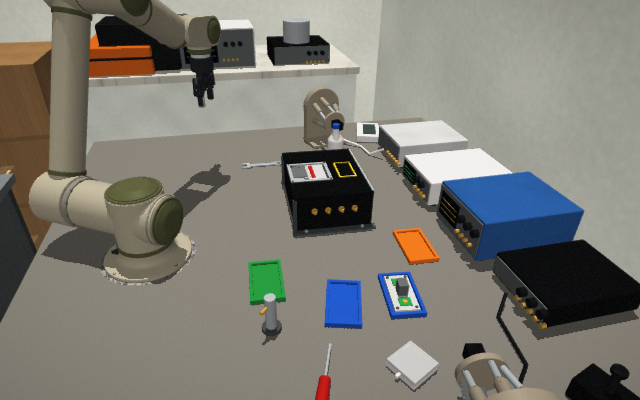

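View pics/wrist0.png

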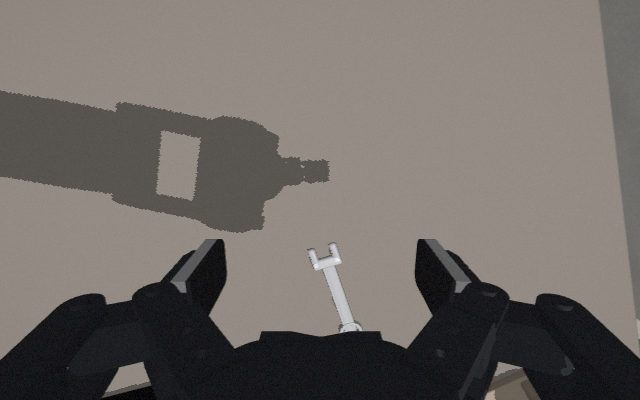

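```bash
cat > h.py <<'E'
import numpy as np, cv2
from rig import arm
def ray(m,u,v):
    d=np.array([(u-m['cx'])/m['fx'],-(v-m['cy'])/m['fy'],-1.]); return m['attitude']@d
def pt(m,u,v,z):
    d=ray(m,u,v); return m['xyz']+d*(z-m['xyz'][2])/d[2]
def proj(m,p):
    c=m['attitude'].T@(np.asarray(p,float)-m['xyz']); return m['cx']+m['fx']*c[0]/-c[2], m['cy']-m['fy']*c[1]/-c[2]
E
python3 - <<'E'
import cv2
a=cv2.imread('pics/top0.png')
cv2.imwrite('pics/c1.png',cv2.resize(a[130:245,190:335],None,fx=5,fy=5,interpolation=cv2.INTER_CUBIC))
cv2.imwrite('pics/c2.png',cv2.resize(a[100:300,340:520],None,fx=4,fy=3*4/3,interpolation=cv2.INTER_CUBIC)[:600])
E
```

```text
(no output)
```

View pics/c1.png

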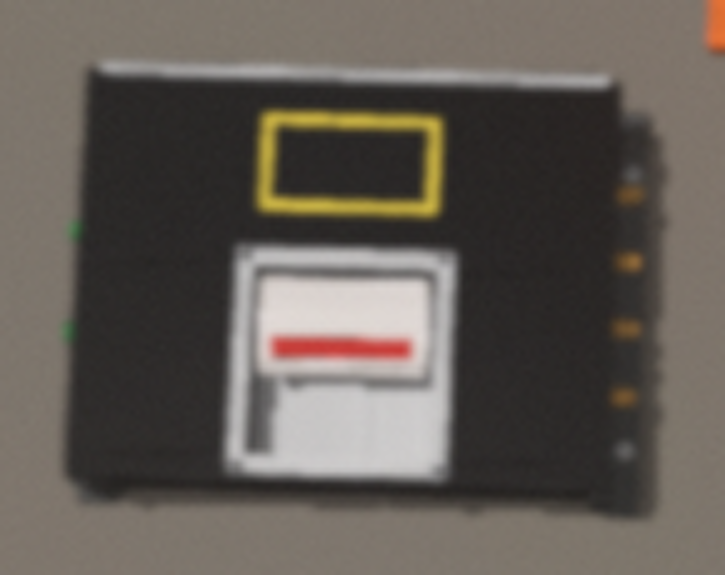

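View pics/c2.png

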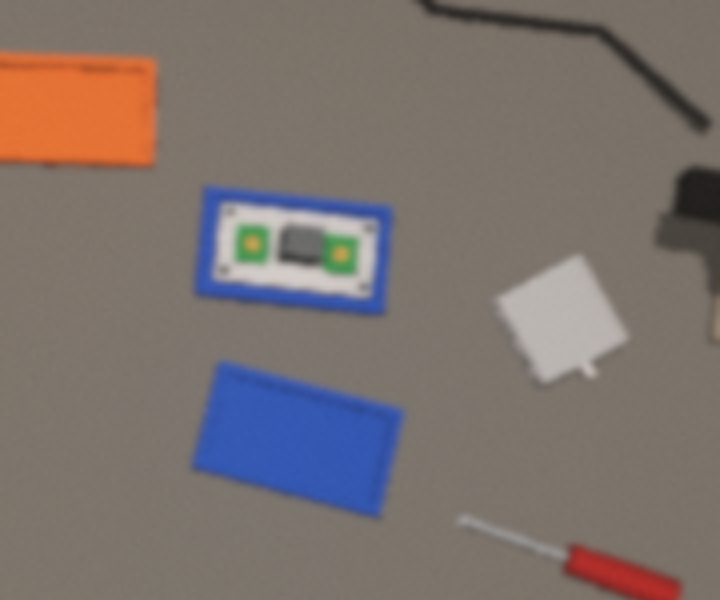

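Run:
```python
from h import *
m=arm.camera_model('top')
def P(l,z,s,o): 
    for u,v in l:
        print((u,v),pt(m,u/s+o[0],v/s+o[1],z).round(4))
print('lid');P([(90,65),(618,80),(597,488),(70,478)],.12,5,(190,130))
print('pan');P([(238,247),(457,252),(447,480),(226,472)],.12,5,(190,130))
print('paddle edge');P([(256,375),(431,380)],.12,5,(190,130))
print('paddle back');P([(262,275),(435,279)],.12,5,(190,130))
print('nest');P([(220,362),(403,410),(380,517),(193,468)],.012,4,(340,100))
```

```text
lid
(90, 65) [0.6527 0.3048 0.12  ]
(618, 80) [0.6373 0.0034 0.12  ]
(597, 488) [0.404 0.02  0.12 ]
(70, 478) [0.4161 0.314  0.12  ]
pan
(238, 247) [0.5452 0.2203 0.12  ]
(457, 252) [0.5396 0.0965 0.12  ]
(447, 480) [0.4103 0.1036 0.12  ]
(226, 472) [0.4176 0.2269 0.12  ]
paddle edge
(256, 375) [0.4719 0.2102 0.12  ]
(431, 380) [0.4669 0.112  0.12  ]
paddle back
(262, 275) [0.5288 0.2067 0.12  ]
(435, 279) [0.5243 0.1091 0.12  ]
nest
(220, 362) [ 0.5209 -0.2401  0.012 ]
(403, 410) [ 0.4811 -0.3767  0.012 ]
(380, 517) [ 0.4006 -0.3549  0.012 ]
(193, 468) [ 0.4406 -0.2163  0.012 ]
```

```bash
cat >> h.py <<'E'
def delta(x,y,z):
    s=arm.sense(); d=s['tool_rot'].T@(np.array([x,y,z])-s['position']); return (d*1000).round(1)
def st():
    s=arm.sense(); R=s['tool_rot']; print('t',round(s['t'],2),'pos',s['position'].round(4),'xang',np.degrees(np.arctan2(R[1,0],R[0,0])).round(2),'F',s['ft_force'].round(1),'w',round(s['grip_width'],4),'j',s['joint_pos'].round(2))
H=np.array([.645,.154]); bx=np.array([.999,-.045]); by=np.array([.045,.999])
E
python3 -c "
from h import *
print(delta(.448,.163,.22)); st()"
```

```text
[-243.1  365.1   30. ]
t 0.15 pos [0.1884 0.5165 0.2498] xang 69.96 F [-1.   0.2 -0.6] w 0.0855 j [ 1.01  0.38  1.3   0.    1.46 -0.22]
```

Emit:
{"fn": "apply_moves", "kwargs": {
  "deltas": [
    {"x": -0.243,"y": 0.365,"z": 0.03,"roll": -17.4,"grip": 1},
    {"x": -0.243,"y": 0.365,"z": 0.03,"roll": -17.4,"grip": 1},
    {"x": -0.243,"y": 0.365,"z": 0.03,"roll": -17.4,"grip": 1},
    {"x": -0.243,"y": 0.365,"z": 0.03,"roll": -17.4,"grip": 1},
    {"x": -0.243,"y": 0.365,"z": 0.03,"roll": -17.4,"grip": 1},
    {"x": -0.243,"y": 0.365,"z": 0.03,"roll": -17.4,"grip": 1},
    {"x": -0.243,"y": 0.365,"z": 0.03,"roll": -17.4,"grip": 1},
    {"x": -0.243,"y": 0.365,"z": 0.03,"roll": -17.4,"grip": 1},
    {"x": -0.243,"y": 0.365,"z": 0.03,"roll": -17.4,"grip": 1},
    {"x": -0.243,"y": 0.365,"z": 0.03,"roll": -17.4,"grip": 1},
    {"x": -0.243,"y": 0.365,"z": 0.03,"roll": -17.4,"grip": 1},
    {"x": -0.243,"y": 0.365,"z": 0.03,"roll": -17.4,"grip": 1}
  ]
}}

```text
t: 1.35
position: [0.4474, 0.164, 0.2203]
tool_rot: [[0.045, 0.999, -0.001], [0.999, -0.045, 0.0], [0.0, -0.001, -1.0]]
ft_force: [-0.1, 0.4, -0.6]
grip_width: -0.0001
```

```bash
python3 -c "
from h import *
m=arm.camera_model('wrist')
cv2.imwrite('pics/w1.png',arm.capture('wrist')[:,:,::-1]); st()
print(delta(.448,.163,.117))
print([np.round(proj(m,p),0) for p in ([.4719,.2102,.12],[.4669,.112,.12],[.448,.163,.12])])
"
```

```text
t 1.4 pos [0.4474 0.1643 0.2204] xang 87.45 F [0.4 0.5 0.4] w 0.0001 j [ 0.1   0.28  1.54  0.    1.32 -1.42]
[ -1.3   0.7 103.4]
[array([383., 226.]), array([253., 226.]), array([319., 199.])]
```

View pics/w1.png

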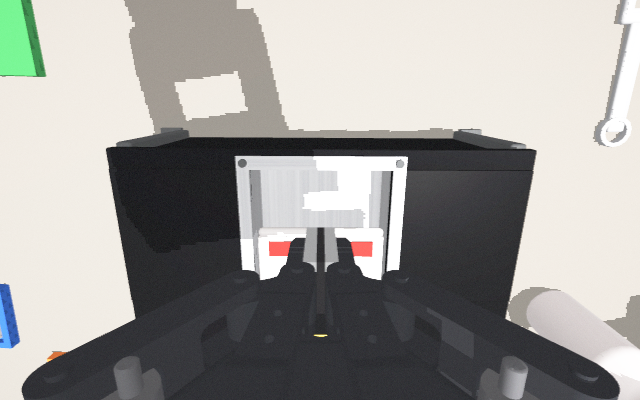

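Emit:
{"fn": "apply_moves", "kwargs": {
  "deltas": [
    {"z": 0.04,"x": -0.001},
    {"z": 0.07,"x": -0.001},
    {"z": 0.085,"x": -0.001},
    {"z": 0.095,"x": -0.001},
    {"z": 0.103,"x": -0.001},
    {"z": 0.103,"x": -0.001},
    {"z": 0.103,"x": -0.001}
  ]
}}

```text
validation failed for argument at $.de...
```

Emit:
{"fn": "apply_moves", "kwargs": {
  "deltas": [
    {"y": 0.003},
    {"y": 0.006},
    {"y": 0.009},
    {"y": 0.009}
  ]
}}

```text
validation failed for argument at $.de...
```

Emit:
{"fn": "apply_moves", "kwargs": {
  "deltas": [
    {"x": -0.001,"y": 0,"z": 0.04,"roll": 0,"grip": 1},
    {"x": -0.001,"y": 0,"z": 0.07,"roll": 0,"grip": 1},
    {"x": -0.001,"y": 0,"z": 0.085,"roll": 0,"grip": 1},
    {"x": -0.001,"y": 0,"z": 0.095,"roll": 0,"grip": 1},
    {"x": -0.001,"y": 0,"z": 0.103,"roll": 0,"grip": 1},
    {"x": -0.001,"y": 0,"z": 0.103,"roll": 0,"grip": 1},
    {"x": -0.001,"y": 0,"z": 0.103,"roll": 0,"grip": 1}
  ]
}}

```text
t: 2.1
position: [0.4483, 0.1626, 0.1179]
tool_rot: [[0.046, 0.999, 0.001], [0.999, -0.046, 0.0], [0.0, 0.001, -1.0]]
ft_force: [0.5, 0.2, 0.3]
grip_width: 0.0001
```

Emit:
{"fn": "apply_moves", "kwargs": {
  "deltas": [
    {"x": 0,"y": 0.005,"z": 0,"roll": 0,"grip": 1},
    {"x": 0,"y": 0.009,"z": 0,"roll": 0,"grip": 1},
    {"x": 0,"y": 0.012,"z": 0,"roll": 0,"grip": 1},
    {"x": 0,"y": 0.013,"z": 0,"roll": 0,"grip": 1},
    {"x": 0,"y": 0.013,"z": 0,"roll": 0,"grip": 1}
  ]
}}

```text
t: 2.6
position: [0.4612, 0.1617, 0.1173]
tool_rot: [[0.046, 0.999, 0.0], [0.999, -0.046, 0.0], [0.0, 0.0, -1.0]]
ft_force: [0.9, -0.8, -0.6]
grip_width: 0.0001
```

Emit:
{"fn": "apply_moves", "kwargs": {
  "deltas": [
    {"x": 0,"y": 0.002,"z": 0,"roll": 0,"grip": 1},
    {"x": 0,"y": 0.004,"z": 0,"roll": 0,"grip": 1},
    {"x": 0,"y": 0.004,"z": 0,"roll": 0,"grip": 1}
  ]
}}

```text
t: 2.9
position: [0.462, 0.1617, 0.1169]
tool_rot: [[0.046, 0.999, -0.008], [0.999, -0.046, -0.0], [-0.001, -0.008, -1.0]]
ft_force: [-13.7, -0.9, 7.4]
grip_width: -0.0
```

```bash
python3 -c "
from h import *
cv2.imwrite('pics/w2.png',arm.capture('wrist')[:,:,::-1]); st()
a=arm.capture('side')[:,:,::-1]
cv2.imwrite('pics/s2.png',cv2.resize(a[120:260,250:410],None,fx=4,fy=4))
"
```

```text
t 2.95 pos [0.462  0.1617 0.1169] xang 87.38 F [-11.9   0.1   7.4] w -0.0001 j [ 0.09  0.43  1.66  0.    1.06 -1.43]
```

View pics/w2.png

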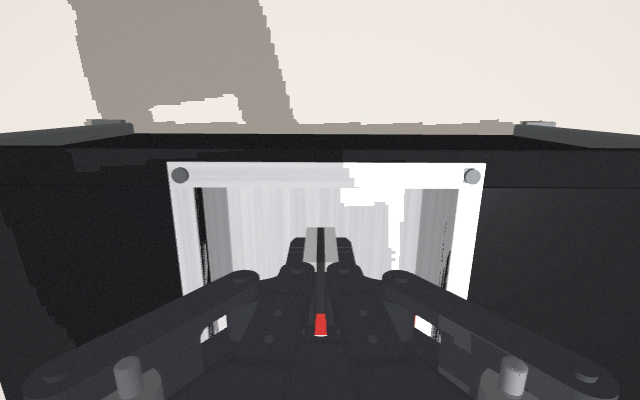

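View pics/s2.png

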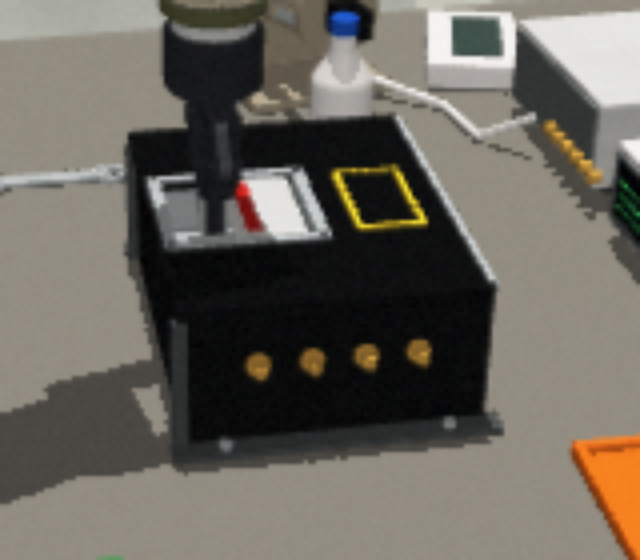

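Emit:
{"fn": "apply_moves", "kwargs": {
  "deltas": [
    {"x": 0,"y": 0.001,"z": -0.003,"roll": 0,"grip": 1},
    {"x": 0,"y": 0.002,"z": -0.006,"roll": 0,"grip": 1},
    {"x": 0,"y": 0.002,"z": -0.008,"roll": 0,"grip": 1}
  ]
}}

```text
t: 3.3
position: [0.4624, 0.1616, 0.1236]
tool_rot: [[0.046, 0.999, -0.013], [0.999, -0.046, -0.0], [-0.001, -0.012, -1.0]]
ft_force: [-14.1, 0.5, -1.8]
grip_width: -0.0
```

```bash
python3 -c "
from h import *
st()
a=arm.capture('side')[:,:,::-1]
cv2.imwrite('pics/s3.png',cv2.resize(a[120:260,250:410],None,fx=4,fy=4))
"
```

```text
t 3.3 pos [0.4624 0.1616 0.1236] xang 87.39 F [-14.1   0.5  -1.8] w -0.0 j [ 0.09  0.42  1.65  0.    1.08 -1.43]
```

View pics/s3.png

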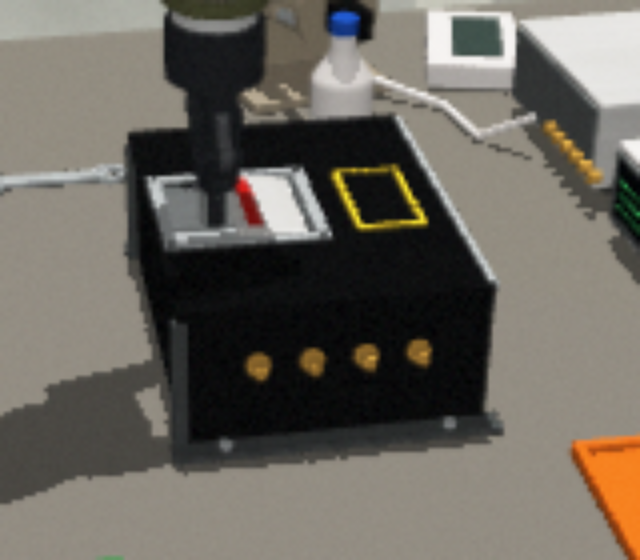

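Emit:
{"fn": "apply_moves", "kwargs": {
  "deltas": [
    {"x": 0,"y": 0.001,"z": -0.003,"roll": 0,"grip": 1},
    {"x": 0,"y": 0.002,"z": -0.006,"roll": 0,"grip": 1},
    {"x": 0,"y": 0.003,"z": -0.009,"roll": 0,"grip": 1},
    {"x": 0,"y": 0.004,"z": -0.012,"roll": 0,"grip": 1}
  ]
}}

```text
t: 3.75
position: [0.465, 0.1615, 0.1353]
tool_rot: [[0.045, 0.999, -0.016], [0.999, -0.045, -0.001], [-0.001, -0.016, -1.0]]
ft_force: [-20.3, 1.2, 0.8]
grip_width: -0.0002
```

```bash
python3 -c "
from h import *
st()
a=arm.capture('side')[:,:,::-1]
cv2.imwrite('pics/s4.png',cv2.resize(a[120:260,250:410],None,fx=4,fy=4))
"
```

```text
t 3.75 pos [0.465  0.1615 0.1353] xang 87.41 F [-20.3   1.2   0.8] w -0.0002 j [ 0.09  0.41  1.62  0.    1.12 -1.43]
```

View pics/s4.png

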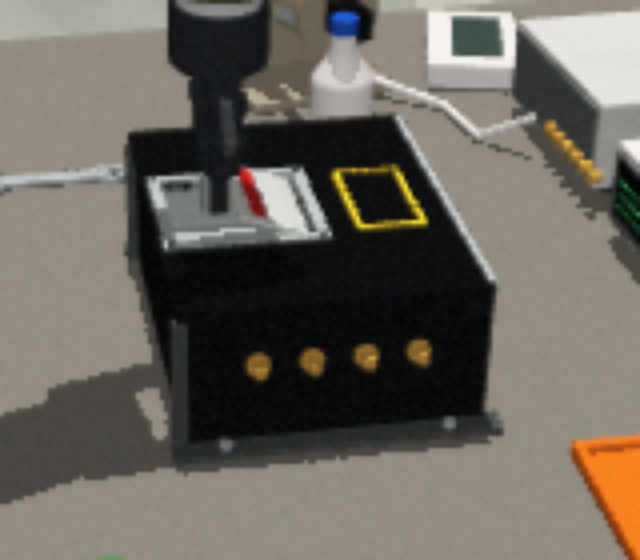

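Emit:
{"fn": "apply_moves", "kwargs": {
  "deltas": [
    {"x": 0,"y": 0.001,"z": -0.003,"roll": 0,"grip": 1},
    {"x": 0,"y": 0.002,"z": -0.006,"roll": 0,"grip": 1},
    {"x": 0,"y": 0.004,"z": -0.009,"roll": 0,"grip": 1},
    {"x": 0,"y": 0.006,"z": -0.012,"roll": 0,"grip": 1},
    {"x": 0,"y": 0.008,"z": -0.015,"roll": 0,"grip": 1}
  ]
}}

```text
t: 4.3
position: [0.4734, 0.1611, 0.151]
tool_rot: [[0.045, 0.999, -0.015], [0.999, -0.045, -0.001], [-0.001, -0.015, -1.0]]
ft_force: [-22.0, 0.1, 7.1]
grip_width: 0.0001
```

```bash
python3 -c "
from h import *
st()
a=arm.capture('side')[:,:,::-1]
cv2.imwrite('pics/s5.png',cv2.resize(a[120:260,250:410],None,fx=4,fy=4))
"
```

```text
t 4.3 pos [0.4734 0.1611 0.151 ] xang 87.41 F [-22.    0.1   7.1] w 0.0001 j [ 0.09  0.4   1.58  0.    1.17 -1.44]
```

View pics/s5.png

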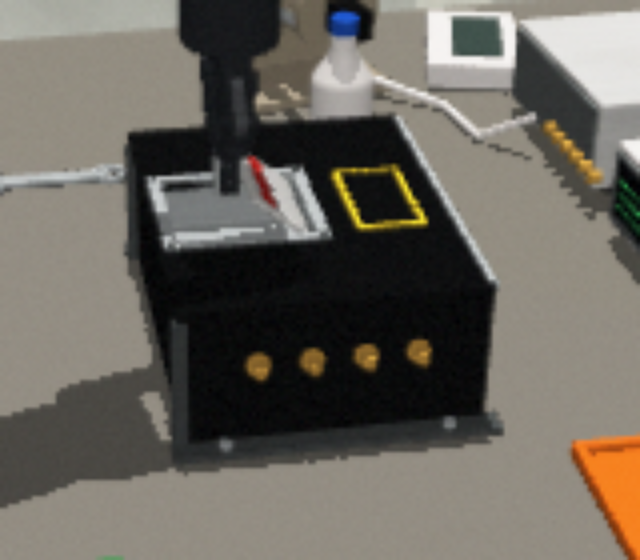

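Emit:
{"fn": "apply_moves", "kwargs": {
  "deltas": [
    {"x": 0,"y": 0.001,"z": -0.004,"roll": 0,"grip": 1},
    {"x": 0,"y": 0.002,"z": -0.008,"roll": 0,"grip": 1},
    {"x": 0,"y": 0.003,"z": -0.012,"roll": 0,"grip": 1},
    {"x": 0,"y": 0.005,"z": -0.016,"roll": 0,"grip": 1}
  ]
}}

```text
t: 4.75
position: [0.4796, 0.1608, 0.1665]
tool_rot: [[0.045, 0.999, -0.013], [0.999, -0.046, -0.001], [-0.001, -0.013, -1.0]]
ft_force: [-16.6, 0.4, -3.0]
grip_width: -0.0002
```

```bash
python3 -c "
from h import *
st()
a=arm.capture('side')[:,:,::-1]
cv2.imwrite('pics/s6.png',cv2.resize(a[100:260,250:410],None,fx=3.6,fy=3.6))
"
```

```text
t 4.75 pos [0.4796 0.1608 0.1665] xang 87.39 F [-16.6   0.4  -3. ] w -0.0002 j [ 0.09  0.39  1.55  0.    1.22 -1.44]
```

View pics/s6.png

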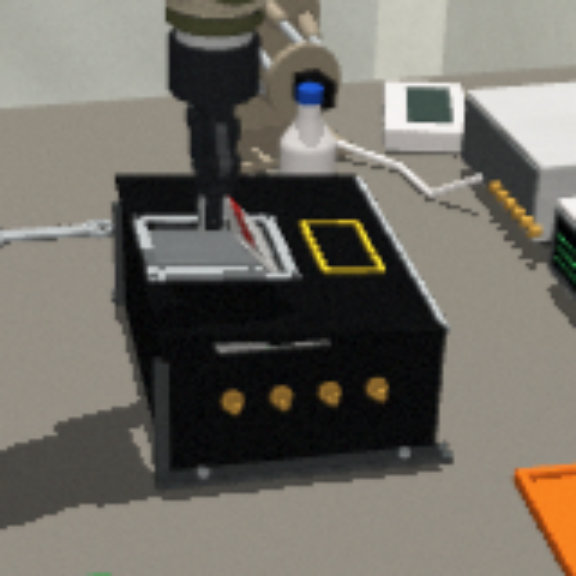

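Emit:
{"fn": "apply_moves", "kwargs": {
  "deltas": [
    {"x": 0,"y": 0.002,"z": -0.005,"roll": 0,"grip": 1},
    {"x": 0,"y": 0.004,"z": -0.01,"roll": 0,"grip": 1},
    {"x": 0,"y": 0.006,"z": -0.015,"roll": 0,"grip": 1},
    {"x": 0,"y": 0.008,"z": -0.02,"roll": 0,"grip": 1},
    {"x": 0,"y": 0.011,"z": -0.025,"roll": 0,"grip": 1}
  ]
}}

```text
t: 5.3
position: [0.4903, 0.1603, 0.1917]
tool_rot: [[0.045, 0.999, -0.014], [0.999, -0.045, -0.001], [-0.001, -0.014, -1.0]]
ft_force: [-19.7, 0.2, 1.8]
grip_width: -0.0
```

Emit:
{"fn": "apply_moves", "kwargs": {
  "deltas": [
    {"x": 0,"y": 0.003,"z": -0.005,"roll": 0,"grip": 1},
    {"x": 0,"y": 0.006,"z": -0.01,"roll": 0,"grip": 1},
    {"x": 0,"y": 0.009,"z": -0.015,"roll": 0,"grip": 1},
    {"x": 0,"y": 0.012,"z": -0.02,"roll": 0,"grip": 1},
    {"x": 0,"y": 0.015,"z": -0.025,"roll": 0,"grip": 1}
  ]
}}

```text
t: 5.8
position: [0.5063, 0.1595, 0.2174]
tool_rot: [[0.045, 0.999, -0.01], [0.999, -0.045, -0.001], [-0.001, -0.01, -1.0]]
ft_force: [-13.9, -1.5, 0.8]
grip_width: 0.0001
```

```bash
python3 -c "
from h import *
st()
a=arm.capture('side')[:,:,::-1]
cv2.imwrite('pics/s7.png',cv2.resize(a[100:260,250:410],None,fx=3.6,fy=3.6))
"
```

```text
t 5.8 pos [0.5063 0.1595 0.2174] xang 87.4 F [-13.9  -1.5   0.8] w 0.0001 j [ 0.08  0.38  1.4   0.    1.37 -1.44]
```

View pics/s7.png

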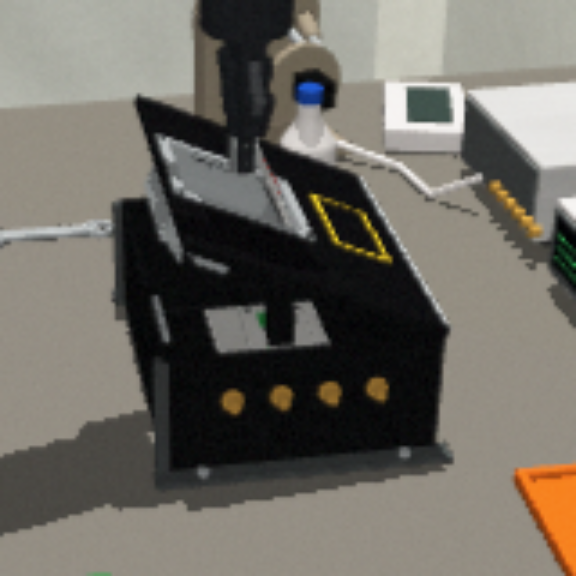

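Emit:
{"fn": "apply_moves", "kwargs": {
  "deltas": [
    {"x": 0,"y": 0.005,"z": -0.005,"roll": 0,"grip": 1},
    {"x": 0,"y": 0.01,"z": -0.01,"roll": 0,"grip": 1},
    {"x": 0,"y": 0.015,"z": -0.015,"roll": 0,"grip": 1},
    {"x": 0,"y": 0.02,"z": -0.02,"roll": 0,"grip": 1},
    {"x": 0,"y": 0.025,"z": -0.024,"roll": 0,"grip": 1}
  ]
}}

```text
t: 6.35
position: [0.5316, 0.1583, 0.243]
tool_rot: [[0.045, 0.999, -0.008], [0.999, -0.045, -0.001], [-0.001, -0.008, -1.0]]
ft_force: [-21.5, -1.6, 14.3]
grip_width: -0.0001
```

```bash
python3 -c "
from h import *
st()
a=arm.capture('side')[:,:,::-1]
cv2.imwrite('pics/s8.png',cv2.resize(a[60:260,250:410],None,fx=3,fy=3))
for f in (.5,.55,.6,.65,.7,.75): 
  m=arm.camera_model('side')
  print(f,[np.round((np.array(proj(m,[*(H-bx*.235*np.cos(f)+by*s),.112+.235*np.sin(f)]))-[250,60])*3) for s in(.153,-.153)])
"
```

```text
t 6.35 pos [0.5316 0.1583 0.243 ] xang 87.4 F [-21.5  -1.6  14.3] w -0.0001 j [ 0.08  0.4   1.29 -0.    1.46 -1.45]
0.5 [array([113., 189.]), array([157., 312.])]
0.55 [array([118., 180.]), array([163., 302.])]
0.6 [array([124., 171.]), array([170., 291.])]
0.65 [array([130., 162.]), array([178., 281.])]
0.7 [array([137., 154.]), array([186., 271.])]
0.75 [array([144., 146.]), array([195., 261.])]
```

View pics/s8.png

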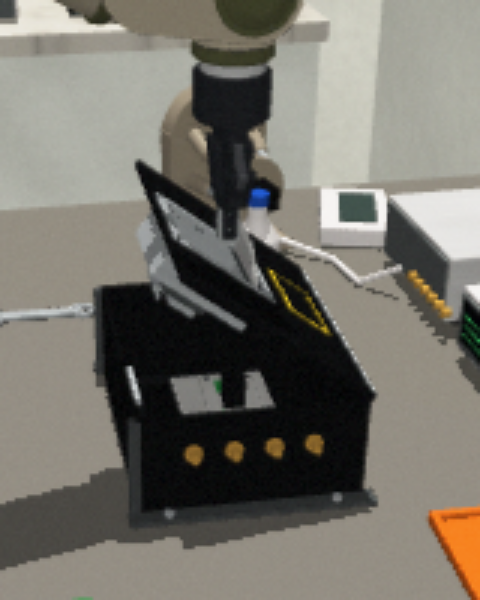

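Emit:
{"fn": "apply_moves", "kwargs": {
  "deltas": [
    {"x": 0,"y": -0.008,"z": 0,"roll": 0,"grip": 1},
    {"x": 0,"y": -0.012,"z": -0.02,"roll": 0,"grip": 1},
    {"x": 0,"y": -0.012,"z": -0.06,"roll": 0,"grip": 1},
    {"x": 0,"y": -0.012,"z": -0.085,"roll": 0,"grip": 1},
    {"x": 0,"y": -0.012,"z": -0.085,"roll": 0,"grip": 1},
    {"x": 0,"y": -0.012,"z": -0.085,"roll": 0,"grip": 1}
  ]
}}

```text
t: 7.0
position: [0.5228, 0.1588, 0.327]
tool_rot: [[0.046, 0.999, -0.0], [0.999, -0.046, -0.0], [-0.0, -0.0, -1.0]]
ft_force: [-0.4, 0.6, -1.1]
grip_width: -0.0
```

```bash
python3 -c "
from h import *
st()
a=arm.capture('side')[:,:,::-1]
cv2.imwrite('pics/s9.png',cv2.resize(a[60:260,250:410],None,fx=3,fy=3))
for z in (.33,.262): print(delta(*(H-bx*.225-by*.095),z))
"
```

```text
t 7.0 pos [0.5228 0.1588 0.327 ] xang 87.36 F [-0.4  0.6 -1.1] w -0.0 j [ 0.08  0.33  1.15 -0.    1.66 -1.45]
[ -94.4 -102.5   -3.6]
[ -94.4 -102.3   64.4]
```

View pics/s9.png

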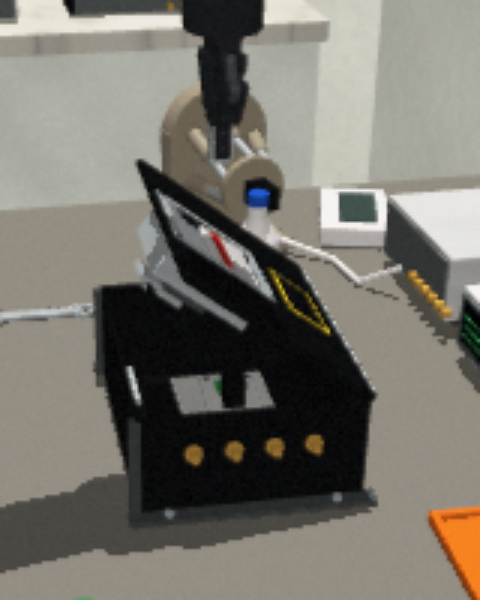

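Emit:
{"fn": "apply_moves", "kwargs": {
  "deltas": [
    {"x": -0.094,"y": -0.103,"z": 0,"roll": 0,"grip": 1},
    {"x": -0.094,"y": -0.103,"z": 0,"roll": 0,"grip": 1},
    {"x": -0.094,"y": -0.103,"z": 0,"roll": 0,"grip": 1},
    {"x": -0.094,"y": -0.103,"z": 0,"roll": 0,"grip": 1},
    {"x": -0.094,"y": -0.103,"z": 0.03,"roll": 0,"grip": 1},
    {"x": -0.094,"y": -0.103,"z": 0.062,"roll": 0,"grip": 1},
    {"x": -0.094,"y": -0.103,"z": 0.062,"roll": 0,"grip": 1}
  ]
}}

```text
t: 7.75
position: [0.4142, 0.07, 0.2616]
tool_rot: [[0.046, 0.999, -0.009], [0.999, -0.046, 0.001], [0.001, -0.009, -1.0]]
ft_force: [-0.4, 0.2, 1.1]
grip_width: -0.0001
```

Emit:
{"fn": "apply_moves", "kwargs": {
  "deltas": [
    {"x": 0,"y": 0.012,"z": 0,"roll": 0,"grip": 1},
    {"x": 0,"y": 0.022,"z": 0,"roll": 0,"grip": 1},
    {"x": 0,"y": 0.03,"z": -0.002,"roll": 0,"grip": 1},
    {"x": 0,"y": 0.034,"z": -0.004,"roll": 0,"grip": 1}
  ]
}}

```text
t: 8.15
position: [0.4475, 0.0683, 0.2698]
tool_rot: [[0.046, 0.999, -0.009], [0.999, -0.046, -0.0], [-0.001, -0.009, -1.0]]
ft_force: [-25.8, -0.5, 14.3]
grip_width: 0.0001
```

Emit:
{"fn": "apply_moves", "kwargs": {
  "deltas": [
    {"x": 0,"y": 0.005,"z": -0.008,"roll": 0,"grip": 1},
    {"x": 0,"y": 0.012,"z": -0.016,"roll": 0,"grip": 1},
    {"x": 0,"y": 0.02,"z": -0.024,"roll": 0,"grip": 1},
    {"x": 0,"y": 0.028,"z": -0.031,"roll": 0,"grip": 1},
    {"x": 0,"y": 0.036,"z": -0.038,"roll": 0,"grip": 1}
  ]
}}

```text
t: 8.65
position: [0.4851, 0.0664, 0.3087]
tool_rot: [[0.046, 0.999, -0.003], [0.999, -0.046, -0.001], [-0.001, -0.003, -1.0]]
ft_force: [-8.4, -1.1, 4.2]
grip_width: 0.0
```

```bash
python3 -c "
from h import *
st()
a=arm.capture('side')[:,:,::-1]
cv2.imwrite('pics/s10.png',cv2.resize(a[60:260,250:410],None,fx=3,fy=3))
"
```

```text
t 8.65 pos [0.4851 0.0664 0.3087] xang 87.36 F [-8.4 -1.1  4.2] w 0.0 j [-0.11  0.24  1.34 -0.    1.57 -1.63]
```

View pics/s10.png

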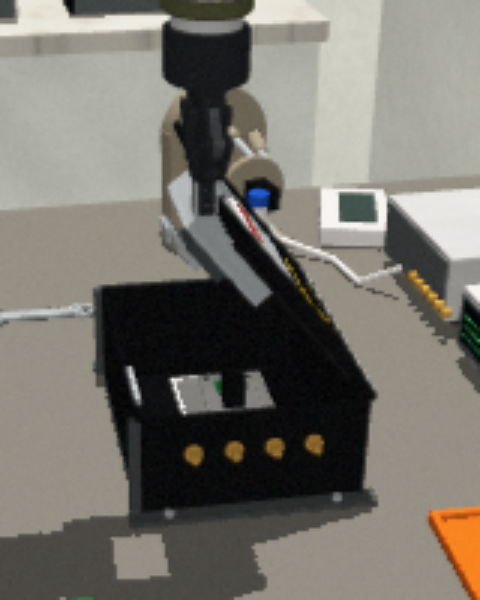

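Emit:
{"fn": "apply_moves", "kwargs": {
  "deltas": [
    {"x": 0,"y": 0.01,"z": -0.006,"roll": 0,"grip": 1},
    {"x": 0,"y": 0.02,"z": -0.012,"roll": 0,"grip": 1},
    {"x": 0,"y": 0.03,"z": -0.018,"roll": 0,"grip": 1},
    {"x": 0,"y": 0.04,"z": -0.021,"roll": 0,"grip": 1},
    {"x": 0,"y": 0.05,"z": -0.023,"roll": 0,"grip": 1},
    {"x": 0,"y": 0.06,"z": -0.025,"roll": 0,"grip": 1}
  ]
}}

```text
t: 9.3
position: [0.5459, 0.0639, 0.3339]
tool_rot: [[0.046, 0.999, 0.0], [0.999, -0.046, -0.0], [-0.0, 0.0, -1.0]]
ft_force: [-7.0, 0.6, 4.7]
grip_width: -0.0001
```

Emit:
{"fn": "apply_moves", "kwargs": {
  "deltas": [
    {"x": 0,"y": 0.01,"z": 0,"roll": 0,"grip": 1},
    {"x": 0,"y": 0.02,"z": 0,"roll": 0,"grip": 1},
    {"x": 0,"y": 0.03,"z": 0,"roll": 0,"grip": 1},
    {"x": 0,"y": 0.04,"z": 0,"roll": 0,"grip": 1},
    {"x": 0,"y": 0.05,"z": 0,"roll": 0,"grip": 1}
  ]
}}

```text
t: 9.8
position: [0.5963, 0.0615, 0.3333]
tool_rot: [[0.046, 0.999, 0.001], [0.999, -0.046, -0.0], [-0.0, 0.001, -1.0]]
ft_force: [-4.3, -0.6, 2.8]
grip_width: -0.0003
```

```bash
python3 -c "
from h import *
st()
a=arm.capture('side')[:,:,::-1]
cv2.imwrite('pics/s11.png',cv2.resize(a[60:260,250:410],None,fx=3,fy=3))
"
```

```text
t 9.8 pos [0.5963 0.0615 0.3333] xang 87.37 F [-4.3 -0.6  2.8] w -0.0003 j [-0.09  0.43  0.98 -0.    1.73 -1.62]
```

View pics/s11.png

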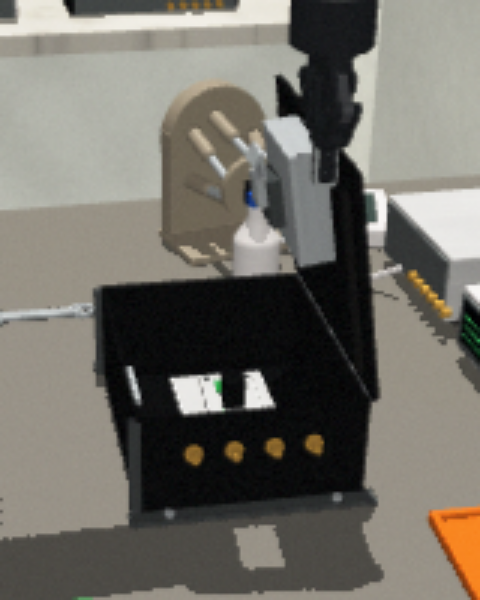

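Emit:
{"fn": "apply_moves", "kwargs": {
  "deltas": [
    {"x": 0,"y": 0.012,"z": 0,"roll": 0,"grip": 1},
    {"x": 0,"y": 0.024,"z": 0.004,"roll": 0,"grip": 1},
    {"x": 0,"y": 0.036,"z": 0.008,"roll": 0,"grip": 1},
    {"x": 0,"y": 0.048,"z": 0.01,"roll": 0,"grip": 1},
    {"x": 0,"y": 0.06,"z": 0.01,"roll": 0,"grip": 1},
    {"x": 0,"y": 0.07,"z": 0.01,"roll": 0,"grip": 1},
    {"x": 0,"y": 0.078,"z": 0.01,"roll": 0,"grip": 1}
  ]
}}

```text
t: 10.55
position: [0.6738, 0.0579, 0.3218]
tool_rot: [[0.046, 0.999, -0.002], [0.999, -0.046, 0.0], [0.0, -0.002, -1.0]]
ft_force: [-3.4, -0.8, -1.1]
grip_width: -0.0001
```

Emit:
{"fn": "apply_moves", "kwargs": {
  "deltas": [
    {"x": 0,"y": 0.005,"z": 0,"roll": 0,"grip": 1},
    {"x": 0,"y": 0.01,"z": 0,"roll": 0,"grip": 1},
    {"x": 0,"y": 0.013,"z": 0,"roll": 0,"grip": 1}
  ]
}}

```text
t: 10.85
position: [0.6867, 0.0572, 0.3222]
tool_rot: [[0.046, 0.999, -0.0], [0.999, -0.046, 0.0], [0.0, -0.0, -1.0]]
ft_force: [-3.8, 1.2, -1.1]
grip_width: 0.0003
```

```bash
python3 -c "
from h import *
st()
a=arm.capture('side')[:,:,::-1]
cv2.imwrite('pics/s12.png',cv2.resize(a[60:260,250:410],None,fx=3,fy=3))
m=arm.camera_model('side')
for f in (1.65,1.75,1.8,1.85): 
  print(f,[np.round((np.array(proj(m,[*(H-bx*.235*np.cos(f)+by*s),.112+.235*np.sin(f)]))-[250,60])*3) for s in(.153,-.153)])
"
```

```text
t 10.85 pos [0.6867 0.0572 0.3222] xang 87.36 F [-3.8  1.2 -1.1] w 0.0003 j [-0.09  0.62  0.68  0.    1.84 -1.61]
1.65 [array([318.,  71.]), array([409., 170.])]
1.75 [array([339.,  73.]), array([434., 171.])]
1.8 [array([349.,  74.]), array([446., 173.])]
1.85 [array([359.,  77.]), array([457., 176.])]
```

View pics/s12.png

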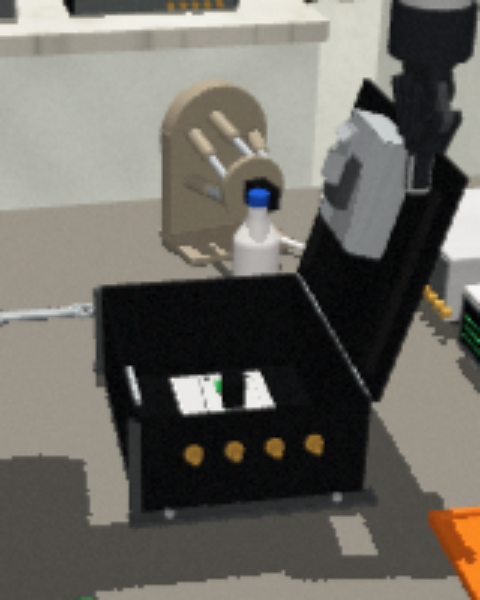

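Emit:
{"fn": "apply_moves", "kwargs": {
  "deltas": [
    {"x": 0,"y": 0.003,"z": 0,"roll": 0,"grip": 1},
    {"x": 0,"y": 0.006,"z": 0,"roll": 0,"grip": 1},
    {"x": 0,"y": 0.008,"z": 0,"roll": 0,"grip": 1},
    {"x": 0,"y": 0.008,"z": 0,"roll": 0,"grip": 1}
  ]
}}

```text
t: 11.3
position: [0.6881, 0.0573, 0.3223]
tool_rot: [[0.046, 0.999, -0.021], [0.999, -0.046, -0.0], [-0.001, -0.021, -1.0]]
ft_force: [-43.7, -1.3, 2.6]
grip_width: 0.0002
```

Emit:
{"fn": "apply_moves", "kwargs": {
  "deltas": [
    {"x": 0,"y": -0.03,"z": 0,"roll": 0,"grip": 1},
    {"x": 0,"y": -0.08,"z": 0,"roll": 0,"grip": 1},
    {"x": 0,"y": -0.13,"z": 0,"roll": 0,"grip": 0.4},
    {"x": 0,"y": -0.18,"z": 0,"roll": 0,"grip": 0.4},
    {"x": 0,"y": -0.22,"z": 0,"roll": 0,"grip": 0.4},
    {"x": 0,"y": -0.22,"z": 0,"roll": 0,"grip": 0.4}
  ]
}}

```text
t: 11.9
position: [0.4711, 0.0676, 0.3239]
tool_rot: [[0.045, 0.999, 0.003], [0.999, -0.045, -0.0], [-0.0, 0.003, -1.0]]
ft_force: [0.6, 0.6, 0.2]
grip_width: 0.0508
```

```bash
python3 -c "
from h import *
st()
m=arm.camera_model('top')
a=arm.capture('top')[:,:,::-1]
b=arm.capture('side')[:,:,::-1]
cv2.imwrite('pics/t13.png',cv2.resize(a[100:260,180:340],None,fx=3.7,fy=3.7,interpolation=cv2.INTER_CUBIC))
cv2.imwrite('pics/s13.png',cv2.resize(b[60:260,250:410],None,fx=3,fy=3,interpolation=cv2.INTER_CUBIC))
print([np.round((np.array(proj(m,[*(H-bx*.105+bx*i*.03+by*j*.06),.022]))-[180,100])*3.7) for i in(-1,1) for j in (-1,1)])
"
```

```text
t 11.9 pos [0.4711 0.0676 0.3239] xang 87.39 F [0.6 0.6 0.2] w 0.0508 j [-0.11  0.2   1.34  0.    1.59 -1.63]
[array([380., 358.]), array([232., 355.]), array([382., 286.]), array([235., 282.])]
```

View pics/t13.png

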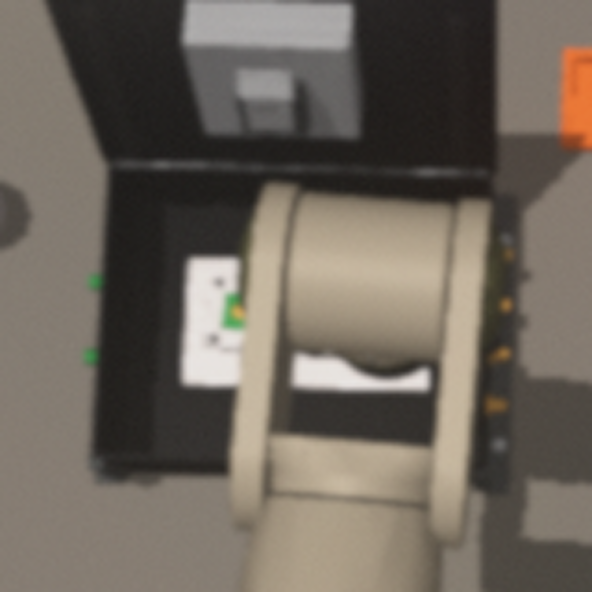

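View pics/s13.png

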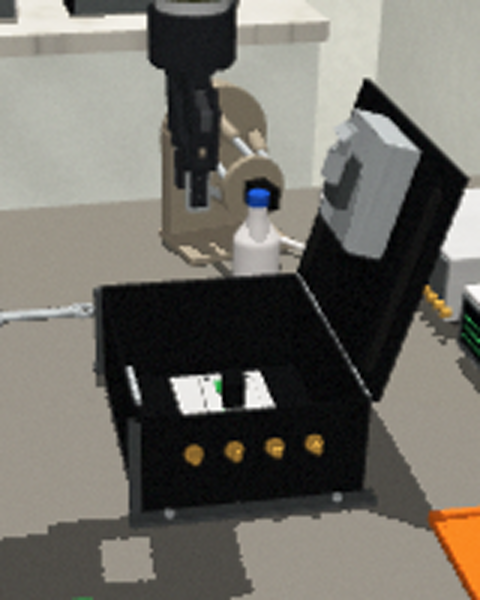

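Emit:
{"fn": "apply_moves", "kwargs": {
  "deltas": [
    {"x": 0.04,"y": 0.0,"z": 0,"roll": 0,"grip": 0.4},
    {"x": 0.08,"y": 0.0,"z": 0,"roll": 0,"grip": 0.4},
    {"x": 0.093,"y": 0.02,"z": 0,"roll": 0,"grip": 0.4},
    {"x": 0.093,"y": 0.02,"z": 0,"roll": 0,"grip": 0.4}
  ]
}}

```text
t: 12.4
position: [0.5015, 0.1604, 0.3216]
tool_rot: [[0.044, 0.999, 0.001], [0.999, -0.044, 0.0], [0.0, 0.001, -1.0]]
ft_force: [0.2, -1.1, 0.0]
grip_width: 0.0509
```

```bash
python3 -c "
from h import *
st()
m=arm.camera_model('wrist')
cv2.imwrite('pics/w14.png',arm.capture('wrist')[:,:,::-1])
print([np.round(proj(m,[*(H-bx*.105+bx*i*.03+by*j*.06),.022])) for i in(-1,1) for j in (-1,1)])
"
```

```text
t 12.4 pos [0.5015 0.1604 0.3216] xang 87.47 F [ 0.2 -1.1  0. ] w 0.0509 j [ 0.08  0.3   1.22  0.    1.62 -1.44]
[array([276., 161.]), array([365., 161.]), array([278., 203.]), array([364., 203.])]
```

View pics/w14.png

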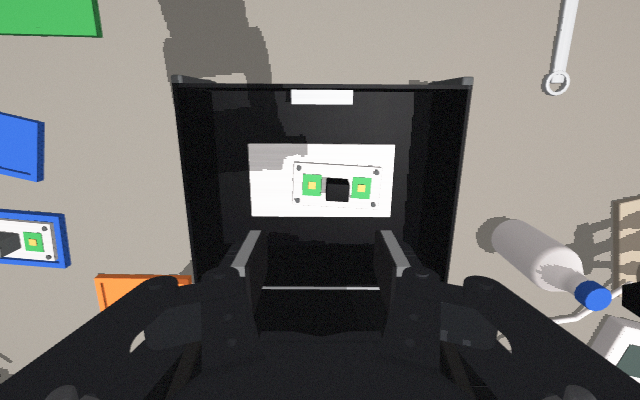

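```bash
python3 -c "
import cv2
a=cv2.imread('pics/w14.png')
cv2.imwrite('pics/w14c.png',cv2.resize(a[135:225,240:400],None,fx=5,fy=5,interpolation=cv2.INTER_CUBIC))
"
```

```text
(no output)
```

View pics/w14c.png

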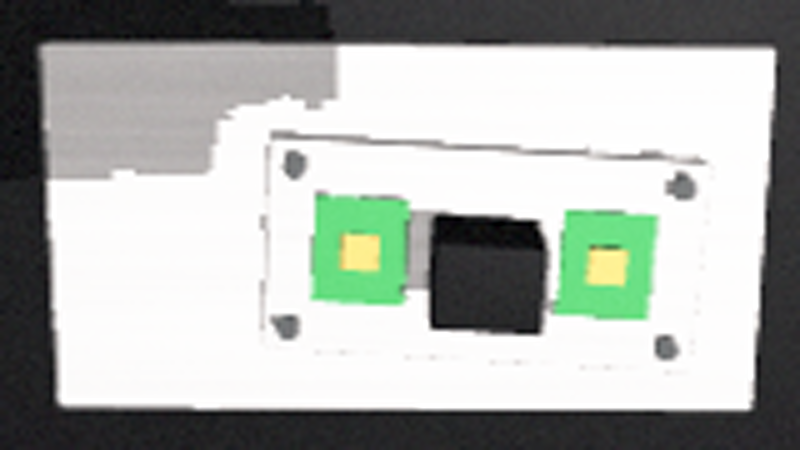

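```bash
python3 -c "
from h import *
m=arm.camera_model('wrist')
def P(x,y,z): return pt(m,240+(x+.5)/5-.5,135+(y+.5)/5-.5,z)[:2]
c=np.array([P(*p,.022) for p in ((270,135),(706,160),(688,370),(264,346))]); h=np.array([P(*p,.022) for p in ((294,165),(682,186),(666,347),(287,326))])
print(c.round(4),c.mean(0),h.mean(0)); 
for q in (c,h):
  d=q[0]-q[1]+q[3]-q[2]; print(np.degrees(np.arctan2(d[1],d[0])), np.linalg.norm(d)/2, np.linalg.norm(q[0]-q[3]))
r=np.array([P(*p,.014) for p in ((40,43),(776,47),(750,408),(58,405))]);print('riser',r.round(4),r.mean(0))
b=np.array([P(*p,.054) for p in ((432,240),(545,245),(542,333),(432,327))]);print('blocktop',b.round(4),b.mean(0))
b=np.array([P(*p,.054) for p in ((436,212),(540,220))]);print('blk far',b)
g=np.array([P(*p,.024) for p in ((360,252),(607,267))]);print(g.mean(0),np.degrees(np.arctan2(*(g[1]-g[0])[::-1])))
"
```

```text
[[0.5085 0.1224]
 [0.5208 0.2401]
 [0.5808 0.2353]
 [0.5682 0.1166]] [0.54457103 0.17860066] [0.54527093 0.17862689]
-96.01372160929654 0.11887168503116381 0.05999390299793082
-95.88590642802959 0.1060550780508573 0.0458767148259089
riser [[0.4818 0.0611]
 [0.4922 0.2604]
 [0.596  0.2546]
 [0.5859 0.0551]] [0.5389655  0.15777479]
blocktop [[0.5316 0.1647]
 [0.5343 0.1934]
 [0.5577 0.1921]
 [0.5548 0.1638]] [0.54459608 0.17850301]
blk far [[0.52436898 0.16604717]
 [0.52766586 0.19229372]]
[0.5454237  0.17884648] 83.76187670648982
```

Emit:
{"fn": "apply_moves", "kwargs": {
  "deltas": [
    {"x": 0.01,"y": 0.01,"z": 0,"roll": 8.5,"grip": 0.4},
    {"x": 0.02,"y": 0.02,"z": 0,"roll": 17,"grip": 0.4},
    {"x": 0.02,"y": 0.03,"z": 0,"roll": 25.5,"grip": 0.4},
    {"x": 0.02,"y": 0.043,"z": 0,"roll": 34,"grip": 0.4},
    {"x": 0.02,"y": 0.043,"z": 0,"roll": 42.5,"grip": 0.4},
    {"x": 0.02,"y": 0.043,"z": 0,"roll": 51,"grip": 0.4},
    {"x": 0.02,"y": 0.043,"z": 0.03,"roll": 59.5,"grip": 0.4},
    {"x": 0.02,"y": 0.043,"z": 0.06,"roll": 68,"grip": 0.4},
    {"x": 0.02,"y": 0.043,"z": 0.09,"roll": 76.5,"grip": 0.4},
    {"x": 0.02,"y": 0.043,"z": 0.12,"roll": 85,"grip": 0.4},
    {"x": 0.02,"y": 0.043,"z": 0.13,"roll": 93.4,"grip": 0.4},
    {"x": 0.02,"y": 0.043,"z": 0.13,"roll": 93.4,"grip": 0.4}
  ]
}}

```text
t: 13.65
position: [0.5427, 0.1761, 0.1907]
tool_rot: [[0.994, -0.108, -0.003], [-0.108, -0.994, -0.0], [-0.003, 0.001, -1.0]]
ft_force: [-0.1, -0.3, 0.5]
grip_width: 0.0514
```

```bash
python3 -c "
from h import *
st()
m=arm.camera_model('wrist')
cv2.imwrite('pics/w15.png',arm.capture('wrist')[:,:,::-1])
print(delta(.545,.1786,.048)); print(proj(m,[.545,.1786,.054]))
cv2.imwrite('pics/s15.png',arm.capture('side')[:,:,::-1])
"
```

```text
t 13.65 pos [0.5427 0.1761 0.1907] xang -6.18 F [-0.1 -0.3  0.5] w 0.0514 j [ 0.11  0.47  1.34 -0.    1.34  0.21]
[  1.6  -2.5 144.1]
(np.float64(324.34854421659617), np.float64(180.38512192452322))
```

View pics/w15.png

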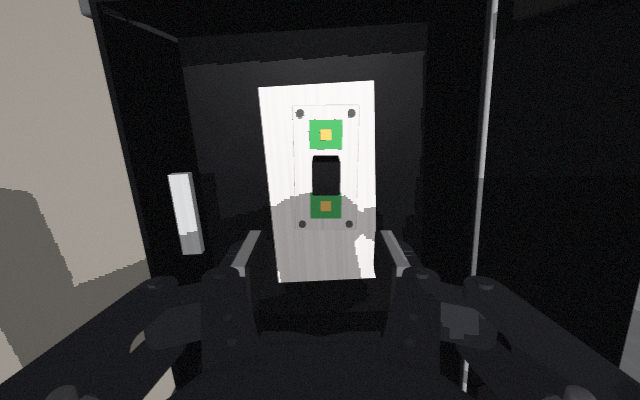

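View pics/s15.png

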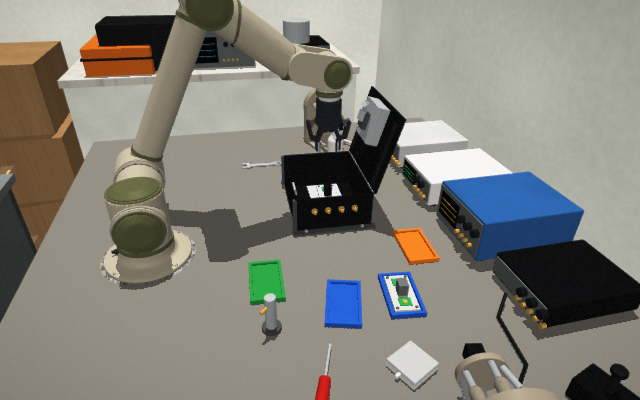

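Emit:
{"fn": "apply_moves", "kwargs": {
  "deltas": [
    {"x": 0.001,"y": -0.0025,"z": 0.03,"roll": 0,"grip": 0.4},
    {"x": 0.001,"y": -0.0025,"z": 0.06,"roll": 0,"grip": 0.4},
    {"x": 0.001,"y": -0.0025,"z": 0.09,"roll": 0,"grip": 0.4},
    {"x": 0.001,"y": -0.0025,"z": 0.115,"roll": 0,"grip": 0.4},
    {"x": 0.001,"y": -0.0025,"z": 0.13,"roll": 0,"grip": 0.4},
    {"x": 0.001,"y": -0.0025,"z": 0.142,"roll": 0,"grip": 0.4},
    {"x": 0.001,"y": -0.0025,"z": 0.142,"roll": 0,"grip": 0.4}
  ]
}}

```text
t: 14.45
position: [0.5442, 0.1791, 0.0499]
tool_rot: [[0.995, -0.104, -0.001], [-0.104, -0.995, -0.0], [-0.001, 0.0, -1.0]]
ft_force: [0.1, 1.0, 0.1]
grip_width: 0.0514
```

```bash
python3 -c "
from h import *
st()
cv2.imwrite('pics/w16.png',arm.capture('wrist')[:,:,::-1])
"
```

```text
t 14.45 pos [0.5442 0.1791 0.0499] xang -5.96 F [0.1 1.  0.1] w 0.0514 j [ 0.11  0.64  1.5  -0.    1.01  0.22]
```

View pics/w16.png

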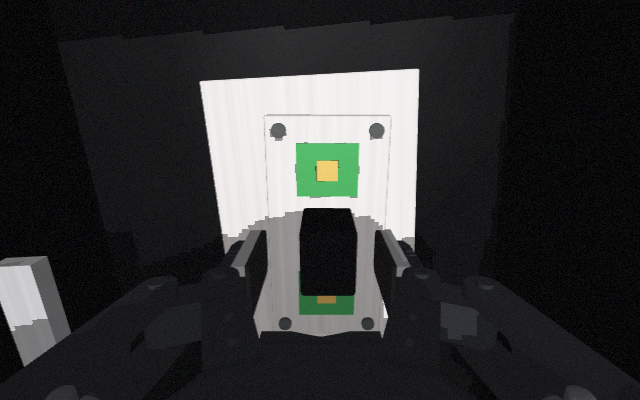

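Emit:
{"fn": "apply_moves", "kwargs": {
  "deltas": [
    {"x": 0.001,"y": 0,"z": 0.003,"roll": 0,"grip": 0.4},
    {"x": 0.001,"y": 0,"z": 0.003,"roll": 0,"grip": 0.9},
    {"x": 0.001,"y": 0,"z": 0.003,"roll": 0,"grip": 0.9},
    {"x": 0.001,"y": 0,"z": 0.003,"roll": 0,"grip": 0.9},
    {"x": 0.001,"y": 0,"z": 0.003,"roll": 0,"grip": 0.9},
    {"x": 0.001,"y": 0,"z": 0.003,"roll": 0,"grip": 0.9}
  ],
  "grip_force": 50
}}

```text
t: 15.1
position: [0.5456, 0.1793, 0.0482]
tool_rot: [[0.994, -0.105, 0.002], [-0.105, -0.994, 0.0], [0.002, -0.0, -1.0]]
ft_force: [0.0, -0.2, 6.8]
grip_width: 0.0233
```

Emit:
{"fn": "apply_moves", "kwargs": {
  "deltas": [
    {"x": 0,"y": 0,"z": -0.005,"roll": 0,"grip": 0.9},
    {"x": 0,"y": 0,"z": -0.015,"roll": 0,"grip": 0.9},
    {"x": 0,"y": 0,"z": -0.04,"roll": 0,"grip": 0.9},
    {"x": 0,"y": 0,"z": -0.08,"roll": 0,"grip": 0.9},
    {"x": 0,"y": 0,"z": -0.12,"roll": 0,"grip": 0.9},
    {"x": 0,"y": 0,"z": -0.16,"roll": 0,"grip": 0.9},
    {"x": 0,"y": 0,"z": -0.18,"roll": 0,"grip": 0.9},
    {"x": 0,"y": 0,"z": -0.18,"roll": 0,"grip": 0.9}
  ]
}}

```text
t: 15.9
position: [0.5457, 0.1794, 0.2307]
tool_rot: [[0.994, -0.105, 0.006], [-0.105, -0.994, 0.001], [0.006, -0.001, -1.0]]
ft_force: [0.1, 0.2, -3.3]
grip_width: 0.0229
```

```bash
python3 -c "
from h import *
st()
cv2.imwrite('pics/w17.png',arm.capture('wrist')[:,:,::-1])
print(delta(.4608,-.297,.18))
"
```

```text
t 15.9 pos [0.5457 0.1794 0.2307] xang -6.03 F [ 0.1  0.2 -3.3] w 0.0229 j [0.11 0.44 1.27 0.   1.43 0.22]
[-33.7 482.5  47.8]
```

View pics/w17.png

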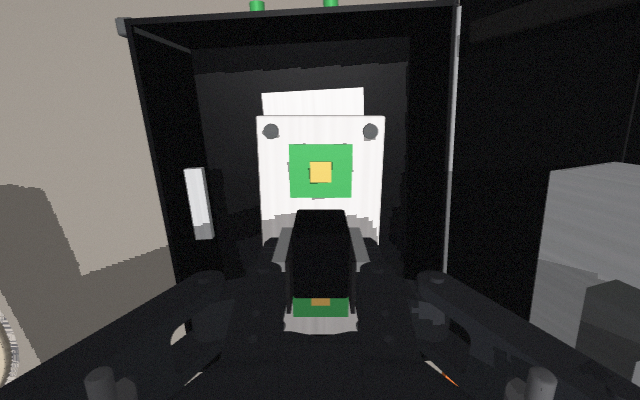

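Emit:
{"fn": "apply_moves", "kwargs": {
  "deltas": [
    {"x": -0.001,"y": 0.025,"z": 0,"roll": 1,"grip": 0.9},
    {"x": -0.003,"y": 0.065,"z": 0,"roll": 2,"grip": 0.9},
    {"x": -0.005,"y": 0.11,"z": 0,"roll": 3,"grip": 0.9},
    {"x": -0.007,"y": 0.16,"z": 0,"roll": 4,"grip": 0.9},
    {"x": -0.009,"y": 0.21,"z": 0,"roll": 5,"grip": 0.9},
    {"x": -0.011,"y": 0.26,"z": 0,"roll": 6,"grip": 0.9},
    {"x": -0.013,"y": 0.31,"z": 0,"roll": 7,"grip": 0.9},
    {"x": -0.015,"y": 0.36,"z": 0,"roll": 8,"grip": 0.9},
    {"x": -0.017,"y": 0.41,"z": 0,"roll": 9,"grip": 0.9},
    {"x": -0.019,"y": 0.46,"z": 0,"roll": 10,"grip": 0.9},
    {"x": -0.021,"y": 0.51,"z": 0,"roll": 10.2,"grip": 0.9},
    {"x": -0.024,"y": 0.54,"z": 0,"roll": 10.2,"grip": 0.9}
  ]
}}

```text
t: 17.15
position: [0.4629, -0.3581, 0.2248]
tool_rot: [[0.959, -0.282, -0.003], [-0.282, -0.959, 0.003], [-0.003, -0.002, -1.0]]
ft_force: [1.2, -0.1, -2.8]
grip_width: 0.0229
```

Emit:
{"fn": "apply_moves", "kwargs": {
  "deltas": [
    {"x": 0,"y": 0.03,"z": 0,"roll": 0,"grip": 0.9},
    {"x": 0,"y": 0.05,"z": 0,"roll": 0,"grip": 0.9},
    {"x": 0,"y": 0.05,"z": 0,"roll": 0,"grip": 0.9},
    {"x": 0,"y": 0.05,"z": 0,"roll": 0,"grip": 0.9}
  ]
}}

```text
t: 17.55
position: [0.4503, -0.4026, 0.2262]
tool_rot: [[0.96, -0.28, -0.001], [-0.28, -0.96, 0.002], [-0.002, -0.002, -1.0]]
ft_force: [-0.2, 0.9, -2.8]
grip_width: 0.0231
```

```bash
python3 -c "
from h import *
st()
m=arm.camera_model('wrist'); np.save('m18.npy',m,allow_pickle=True)
cv2.imwrite('pics/w18.png',arm.capture('wrist')[:,:,::-1])
for p in ([ 0.5209,-0.2401],[ 0.4811,-0.3767],[ 0.4006,-0.3549],[0.4406,-0.2163]): print(np.round(proj(m,p+[.012])))
"
```

```text
t 17.55 pos [ 0.4503 -0.4026  0.2262] xang -16.25 F [-0.2  0.9 -2.8] w 0.0231 j [-0.93  0.49  1.18  0.    1.47 -0.64]
[345. -19.]
[343. 135.]
[264. 136.]
[256. -19.]
```

View pics/w18.png

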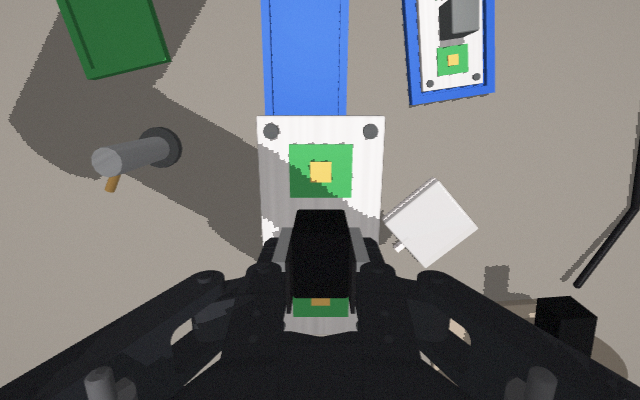

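Emit:
{"fn": "apply_moves", "kwargs": {
  "deltas": [
    {"x": 0,"y": 0.03,"z": 0,"roll": 0,"grip": 0.9},
    {"x": 0,"y": 0.06,"z": 0,"roll": 0,"grip": 0.9},
    {"x": 0,"y": 0.06,"z": 0,"roll": 0,"grip": 0.9},
    {"x": 0,"y": 0.06,"z": 0,"roll": 0,"grip": 0.9}
  ]
}}

```text
t: 18.0
position: [0.4339, -0.46, 0.227]
tool_rot: [[0.96, -0.279, -0.0], [-0.279, -0.96, 0.001], [-0.001, -0.001, -1.0]]
ft_force: [-0.4, 1.0, -2.6]
grip_width: 0.0231
```

```bash
python3 -c "
from h import *
st()
m=arm.camera_model('wrist'); np.save('m19.npy',m,allow_pickle=True)
s=arm.sense(); np.save('s19.npy',s,allow_pickle=True)
a=arm.capture('wrist')[:,:,::-1]
cv2.imwrite('pics/w19.png',a)
cv2.imwrite('pics/w19c.png',cv2.resize(a[0:140,220:400],None,fx=4.2,fy=4.2,interpolation=cv2.INTER_CUBIC))
"
```

```text
t 18.0 pos [ 0.4339 -0.46    0.227 ] xang -16.21 F [-0.4  1.  -2.6] w 0.0231 j [-1.    0.54  1.09  0.    1.51 -0.72]
```

View pics/w19c.png

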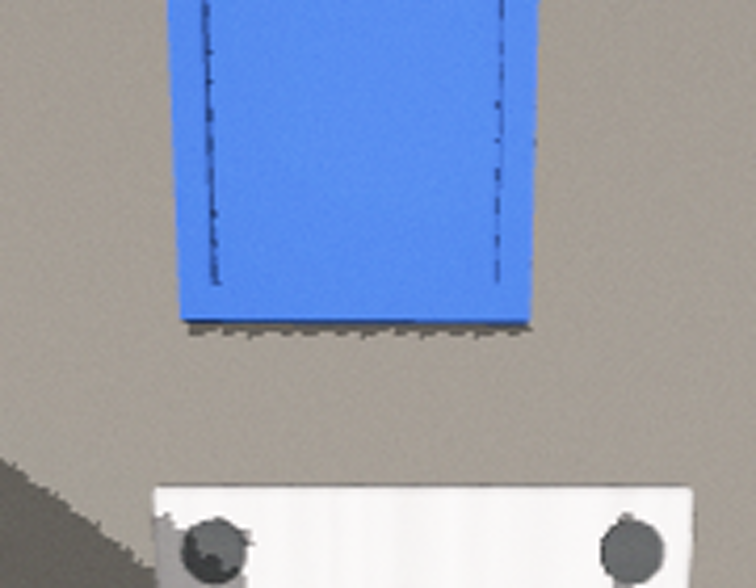

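```bash
python3 -c "
from h import *
m=np.load('m19.npy',allow_pickle=True).item(); s=np.load('s19.npy',allow_pickle=True).item()
P=lambda x,y,z: pt(m,220+(x+.5)/4.2-.5,(y+.5)/4.2-.5,z)
R=s['tool_rot'];p0=s['position']
L=[P(*q,.012) for q in((182,320),(529,320),(168,0),(539,0))]
for l in L: print(l.round(4),(R.T@(l-p0)*1000).round(1))
print('carrier end (tool mm)')
for q in((154,487),(692,487)): print((R.T@(P(*q,.201)-p0)*1000).round(1))
l=np.array(L); yd=l[2]+l[3]-l[0]-l[1]; print(np.degrees(np.arctan2(yd[1],yd[0]))); yd/=np.linalg.norm(yd); c=(l[0]+l[1])/2+yd*.072; print('centre',c)
w=l[1]-l[0];print(np.degrees(np.arctan2(w[1],w[0])),np.linalg.norm(w))
"
```

```text
[ 0.4033 -0.3551  0.012 ] [-58.6 -92.  215.1]
[ 0.4832 -0.3785  0.012 ] [ 24.7 -91.8 215.1]
[ 0.4226 -0.2895  0.012 ] [ -58.4 -160.3  215.2]
[ 0.5032 -0.3131  0.012 ] [  25.6 -160.2  215.1]
carrier end (tool mm)
[-30.3 -61.   26.1]
[ 28.7 -60.9  26. ]
73.30619169650679
centre [ 0.46391555 -0.29781237  0.012     ]
-16.304409976977112 0.08328311381037387
```

```bash
python3 -c "
from h import *
for n,roi in(('side',(310,265,375,340)),('top',(380,185,450,235))):
  a=cv2.imread(f'pics/{n}0.png'); m=arm.camera_model(n)
  x0,y0,x1,y1=roi
  c=a[y0:y1,x0:x1].astype(int); mask=((c[:,:,0]-c[:,:,2])>50)
  v,u=np.nonzero(mask)
  P=np.array([pt(m,x0+i,y0+j,.011)[:2] for i,j in zip(u,v)],np.float32)
  print(n,len(u),cv2.minAreaRect(P), P.mean(0))
"
```

```text
side 1720 ((0.46506544947624207, -0.3015446662902832), (0.15602752566337585, 0.08526042848825455), 73.4132308959961) [ 0.46374965 -0.30610374]
top 1346 ((0.46266862750053406, -0.2958678603172302), (0.14482542872428894, 0.0853704959154129), 73.53483581542969) [ 0.4624493  -0.29591224]
```

Emit:
{"fn": "apply_moves", "kwargs": {
  "deltas": [
    {"x": -0.004,"y": -0.03,"z": 0,"roll": 0,"grip": 0.9},
    {"x": -0.008,"y": -0.07,"z": 0,"roll": 0,"grip": 0.9},
    {"x": -0.012,"y": -0.11,"z": 0,"roll": 0,"grip": 0.9},
    {"x": -0.016,"y": -0.145,"z": 0.02,"roll": 0,"grip": 0.9},
    {"x": -0.0163,"y": -0.163,"z": 0.06,"roll": 0,"grip": 0.9},
    {"x": -0.0163,"y": -0.163,"z": 0.1,"roll": 0,"grip": 0.9},
    {"x": -0.0163,"y": -0.163,"z": 0.13,"roll": 0,"grip": 0.9},
    {"x": -0.0163,"y": -0.163,"z": 0.15,"roll": 0,"grip": 0.9},
    {"x": -0.0163,"y": -0.163,"z": 0.15,"roll": 0,"grip": 0.9},
    {"x": -0.0163,"y": -0.163,"z": 0.15,"roll": 0,"grip": 0.9}
  ]
}}

```text
t: 19.05
position: [0.464, -0.2992, 0.0782]
tool_rot: [[0.96, -0.279, 0.001], [-0.279, -0.96, -0.0], [0.001, 0.0, -1.0]]
ft_force: [-0.2, 0.1, -1.4]
grip_width: 0.0234
```

```bash
python3 -c "
from h import *
st(); print(delta(.4637,-.2972,.042))
a=arm.capture('wrist')[:,:,::-1]
cv2.imwrite('pics/w20.png',a)
b=arm.capture('side')[:,:,::-1]
cv2.imwrite('pics/s20.png',cv2.resize(b[190:350,260:450],None,fx=3.7,fy=3.7,interpolation=cv2.INTER_CUBIC))
"
```

```text
t 19.05 pos [ 0.464  -0.2992  0.0782] xang -16.18 F [-0.2  0.1 -1.4] w 0.0234 j [-0.79  0.57  1.53  0.    1.04 -0.5 ]
[-0.9 -1.9 36.2]
```

View pics/w20.png

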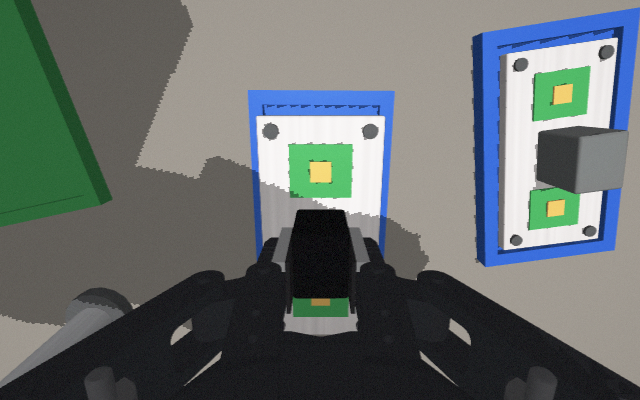

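View pics/s20.png

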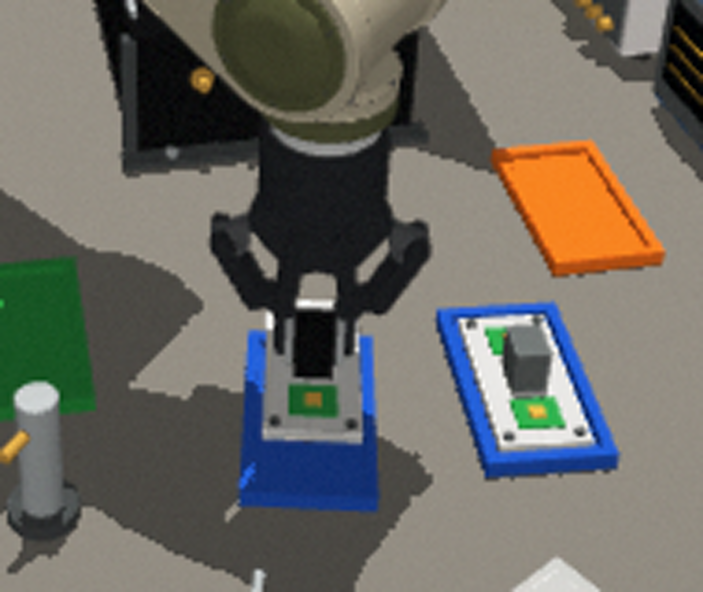

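```bash
python3 -c "
from h import *
m=arm.camera_model('wrist'); s=arm.sense();R=s['tool_rot'];p0=s['position']
for u,v in((248,90),(394,91)): print('nest',(R.T@(pt(m,u,v,.012)-p0)*1000).round(1))
for u,v in((257,116.5),(384,116.5)): print('car',(R.T@(pt(m,u,v,p0[2]-.026)-p0)*1000).round(1))
"
```

```text
nest [-42.3 -73.5  66.7]
nest [ 41.5 -72.9  66.9]
car [-30.  -60.6  25.8]
car [ 28.5 -60.5  26. ]
```

Emit:
{"fn": "apply_moves", "kwargs": {
  "deltas": [
    {"x": 0,"y": -0.0007,"z": 0.01,"roll": 0,"grip": 0.9},
    {"x": 0,"y": -0.0007,"z": 0.02,"roll": 0,"grip": 0.9},
    {"x": 0,"y": -0.0007,"z": 0.028,"roll": 0,"grip": 0.9},
    {"x": 0,"y": -0.0007,"z": 0.033,"roll": 0,"grip": 0.9},
    {"x": 0,"y": -0.0007,"z": 0.036,"roll": 0,"grip": 0.9},
    {"x": 0,"y": -0.0007,"z": 0.036,"roll": 0,"grip": 0.9}
  ]
}}

```text
t: 19.75
position: [0.4636, -0.2991, 0.0409]
tool_rot: [[0.96, -0.28, -0.001], [-0.28, -0.96, 0.0], [-0.001, -0.0, -1.0]]
ft_force: [-0.3, -0.2, -1.6]
grip_width: 0.0232
```

Emit:
{"fn": "apply_moves", "kwargs": {
  "deltas": [
    {"x": 0,"y": 0,"z": 0.001,"roll": 0,"grip": 0.9},
    {"x": 0,"y": 0,"z": 0.002,"roll": 0,"grip": 0.9},
    {"x": 0,"y": 0,"z": 0.002,"roll": 0,"grip": 0.9}
  ]
}}

```text
t: 20.05
position: [0.4639, -0.2993, 0.0402]
tool_rot: [[0.96, -0.28, 0.001], [-0.28, -0.96, -0.001], [0.001, 0.001, -1.0]]
ft_force: [-1.9, 0.6, 5.5]
grip_width: 0.0231
```

```bash
python3 -c "
from h import *
st()
b=arm.capture('side')[:,:,::-1]
cv2.imwrite('pics/s21.png',cv2.resize(b[190:350,260:450],None,fx=3.7,fy=3.7,interpolation=cv2.INTER_CUBIC))
"
```

```text
t 20.05 pos [ 0.4639 -0.2993  0.0402] xang -16.24 F [-1.9  0.6  5.5] w 0.0231 j [-0.79  0.62  1.57 -0.    0.95 -0.5 ]
```

View pics/s21.png

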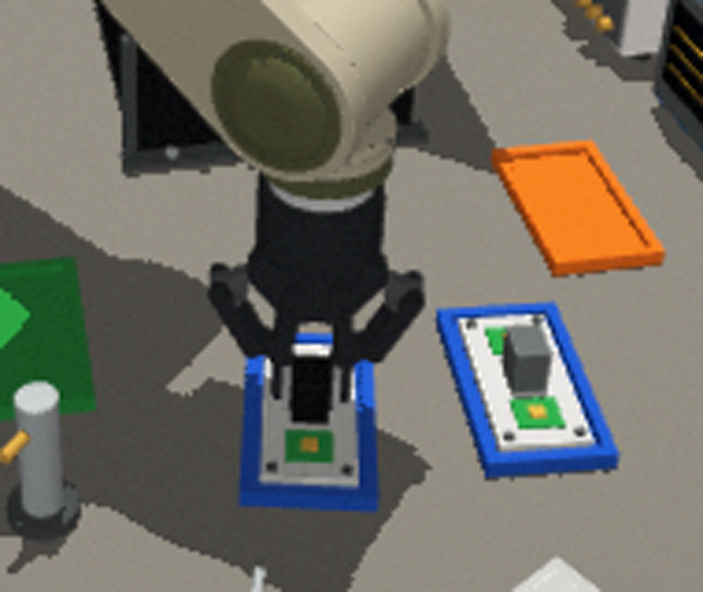

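Emit:
{"fn": "apply_moves", "kwargs": {
  "deltas": [
    {"x": 0,"y": 0,"z": 0,"roll": 0,"grip": 0.65},
    {"x": 0,"y": 0,"z": 0,"roll": 0,"grip": 0.5},
    {"x": 0,"y": 0,"z": 0,"roll": 0,"grip": 0.4},
    {"x": 0,"y": 0,"z": 0,"roll": 0,"grip": 0.4},
    {"x": 0,"y": 0,"z": 0,"roll": 0,"grip": 0.4},
    {"x": 0,"y": 0,"z": -0.01,"roll": 0,"grip": 0.4},
    {"x": 0,"y": 0,"z": -0.03,"roll": 0,"grip": 0.4},
    {"x": 0,"y": 0,"z": -0.07,"roll": 0,"grip": 0.4},
    {"x": 0,"y": 0,"z": -0.12,"roll": 0,"grip": 0.4},
    {"x": 0,"y": 0,"z": -0.16,"roll": 0,"grip": 0.4},
    {"x": 0,"y": 0,"z": -0.2,"roll": 0,"grip": 0.4}
  ]
}}

```text
t: 21.2
position: [0.4635, -0.2988, 0.2422]
tool_rot: [[0.96, -0.28, 0.001], [-0.28, -0.96, -0.001], [0.001, 0.001, -1.0]]
ft_force: [1.0, -0.6, -0.4]
grip_width: 0.0509
```

Emit:
{"fn": "apply_moves", "kwargs": {
  "deltas": [
    {"x": -0.03,"y": 0,"z": -0.02,"roll": 0,"grip": 0.4},
    {"x": -0.07,"y": 0,"z": -0.04,"roll": 0,"grip": 0.4},
    {"x": -0.11,"y": 0,"z": -0.06,"roll": 0,"grip": 0.4},
    {"x": -0.14,"y": 0,"z": -0.06,"roll": 0,"grip": 0.4},
    {"x": -0.14,"y": 0,"z": -0.06,"roll": 0,"grip": 0.4},
    {"x": -0.14,"y": 0,"z": -0.06,"roll": 0,"grip": 0.4}
  ]
}}

```text
t: 21.8
position: [0.3292, -0.2599, 0.3001]
tool_rot: [[0.96, -0.28, 0.001], [-0.28, -0.96, -0.001], [0.001, 0.001, -1.0]]
ft_force: [-0.1, -0.4, 0.1]
grip_width: 0.051
```

```bash
python3 -c "
from h import *
st()
for n in('top','side','wrist'): cv2.imwrite(f'pics/{n}22.png',arm.capture(n)[:,:,::-1])
a=cv2.imread('pics/top22.png');b=cv2.imread('pics/side22.png')
cv2.imwrite('pics/f.png',np.hstack([cv2.resize(a[140:260,340:460],(400,400)),cv2.resize(b[250:350,310:410],(400,400))]))
"
```

```text
t 21.8 pos [ 0.3292 -0.2599  0.3001] xang -16.29 F [-0.1 -0.4  0.1] w 0.051 j [-0.95  0.11  1.53  0.    1.5  -0.67]
```

View pics/f.png

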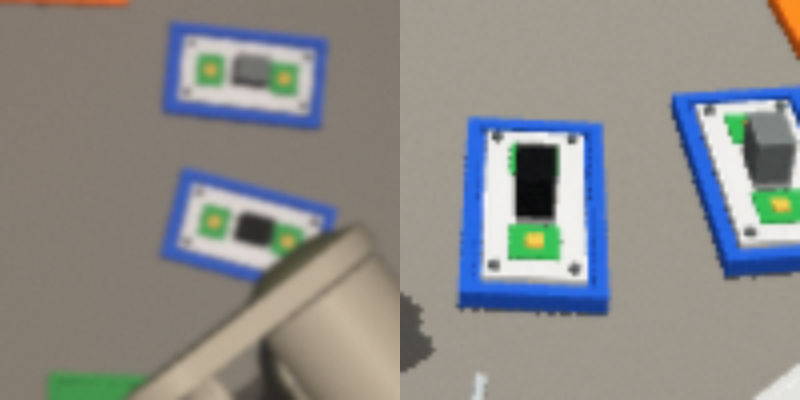

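View pics/side22.png

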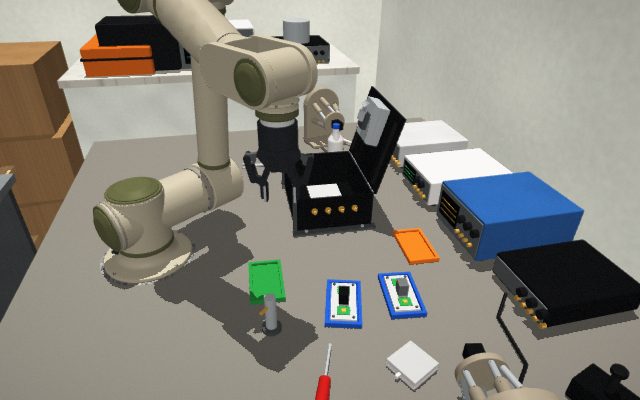

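View pics/top22.png

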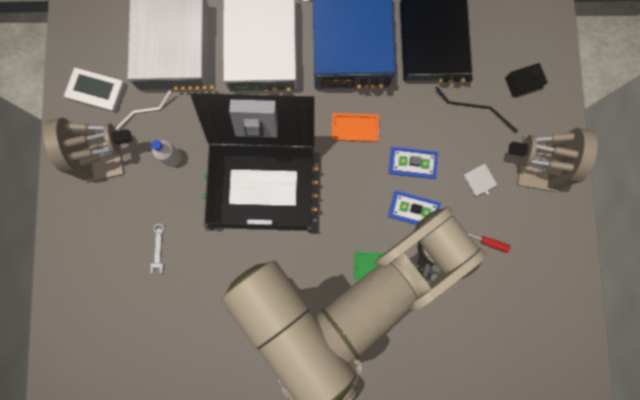

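```bash
python3 -c "
from h import *
m=arm.camera_model('side');b=cv2.imread('pics/side22.png')
c=cv2.resize(b[80:200,330:420],None,fx=5,fy=5,interpolation=cv2.INTER_CUBIC)
for f,col in ((1.75,(0,255,255)),(1.8,(0,255,0)),(1.85,(0,0,255))):
  q=[]
  for s,n in((.153,0),(-.153,0),(-.153,.008),(.153,.008)):
    xy=H-bx*(.235*np.cos(f))+bx*n*np.sin(f)+by*s; z=.112+.235*np.sin(f)+n*np.cos(f)
    q.append((np.array(proj(m,[*xy,z]))-[330,80]+.5)*5-.5)
  cv2.polylines(c,[np.int32(q)],True,col,1)
cv2.imwrite('pics/lid.png',c)"
```

```text
(no output)
```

View pics/lid.png

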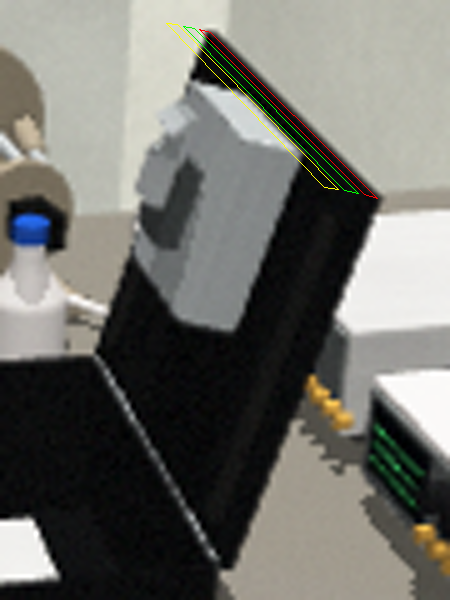

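Lid matches the 1.85 stop; the carrier is flat in the nest and the tool is clear of everything. Handing in.

```bash
python3 -c "
from rig import arm
print(arm.finish_job())"
```

```text
the job is handed in; nothing more can be done
None
```

The job is done and was handed in at about 22 s of the 67 s allowed. I pulled the paddle up with the closed fingers, which tripped the latch, and raised the lid with it to about 0.67 rad. I then swung the lid back by its front edge to the stop, took the carrier by its clamp block and laid it in the empty blue nest.

**Last checks**
- **Lid:** the side picture matches the drawn outline for 1.85 rad, its stop.
- **Carrier:** it lies flat inside the pocket in the side view and the visible part of the top view. It touched the floor with the tool at 0.040 m, as expected.
- **Other things:** the parked carrier, bottle, wrench, sample case, post and the green and orange trays look unmoved. The arm hides part of the screwdriver in the last top view, but the side view shows it in place. I compared these by eye, without measuring.
- **Robot:** it touches nothing; the wrist force reads near zero.

**Checks that disagreed**
- **Force at the stop:** the fingertips pressed on the lid with about 44 N for a moment. That is far below the 120 N wrist limit. It is over the 40 N limit on the arm and gripper body, but only the fingers were meant to be in contact.
- **Nest position:** the cameras differed by up to about 3 mm along x. I used a close wrist view to correct it before lowering the carrier.

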